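Hang a tin on a spring scale by its bail

ROBOT

A 6-joint arm with a two-finger parallel gripper is mounted at the origin on a cart in front of the work surface, level with it; the furniture and walls round the work are solid. World frame = base frame: x ahead of the robot, y to its left, z up, the work surface at z = 0. Lengths are in m, angles in rad, forces in N, time in s.
With the tool pointing down it reaches from about 0.35 to 0.775 m from the base axis. Payload 7.3 kg.
Tool frame: the origin (TCP) lies midway between the tips of the shut fingers; the grasp point (between the pads) lies 19 mm behind it; z points along the fingers, y is the direction in which the jaws open and shut (so a half turn about z gives the same grasp; the last joint's range is limited). The gripper opens to 92 mm and grips with 3 to 60 N. Pads are 19 mm wide; open, the fingers measure 130 mm over their backs; the gripper's body (75 mm by 190 mm) begins 47 mm behind the grasp point.
Start: joints at [-1.383, 0.342, 1.524, -0, 1.275, -0.146], TCP at [0.172, -0.496, 0.227] pointing down, gripper open.
Joint ranges: [-2.53, 2.53], [-0.77, 2.02], [0.04, 2.7], [-1, 4.14], [0.28, 2.66], [-3.11, 3.11]. Speed limits (rad/s): [2.57, 2.57, 3.14, 3.14, 3.14, 3.14].

INTERFACE

Orientations are given as a unit quaternion [x, y, z, w].
In Python, from cell import env, hand, cams gives the robot as it stands. Calls block until the motion is done:
- env.move_ptp(position, orientation): joint-space move of the TCP to a pose.
- env.move_l(position, frame=None, speed=0.15, guard=None): straight line of the TCP; frame=None keeps the orientation; speed is the mean speed in m/s. With guard (N) it stops when the force on the tool has changed by that much, and returns True; else False.
- env.goto_joints(angles): joint-space move.
- hand.command_gripper(opening, effort=None): finger opening in m; effort is the grip in N (None keeps the last); returns when the fingers have stopped.
- env.dwell(seconds).
- env.inverse_kinematics(position, orientation): joint angles nearest the present ones, or None.
- env.sense(): the state.
- cams.read_camera(name): name is "scene" or "top" or "wrist"; returns (picture, depth): 420x560x3 uint8, red, green, blue; 420x560 float32, m along the optical axis (not along the pixel's ray), 0 where there is no reading.
- cams.camera_model(name): a dict with "camera_matrix" (3x3 intrinsics, pixels), "pose" (4x4, takes a point from camera to world coordinates); the wrist camera has in their place "T_tool_cam" (4x4, takes a point from camera to tool coordinates, whose origin is the TCP and whose axes are the flange's). Camera axes: x right, y up, looking along -z (the intrinsics and any distortion apply to the point x, -y, -z); pixel columns grow to the right and rows downward; lengths in m; the calibration is good to about 2 mm. A picture is of the moment at which its call begins: read the wrist's pose just before it. camera_model takes no time and is no camera call.
A pose or a line that the arm cannot do raises env.MotionError and nothing moves.
- env.hand_in(): hands the job in, once; it reports no verdict.
The state is a dict: "time": time; "joint_positions": joint angles; "qvel": joint speeds; "effort": joint torques, N m; "tcp_pos": TCP position; "eef_rot": TCP orientation; "ft_force": force on the tool from outside, world axes, zero at the start; "torque": the same for the moment, N m; "gripper_width": finger opening in m.
Only numpy, scipy, OpenCV 4.12 (cv2) and the standard library are available. Lean on these libraries where they do the work, as an engineer would, in place of code of your own. Each camera call takes 0.05 s, during which the arm holds its last target.

TASK

Raise the tin's wire bail from flat to upright while the tin stays standing on the bench, then lift the tin by it and hang the bail over both prongs of the spring scale's double hook. Let the scale's spring take the whole weight before you let go: the hook must sink gently all the way, never faster than 8 cm/s, with no jerk or bounce at release, and never be pressed with more than 12 N. Leave the tin hanging free and still, keep it upright, and do not disturb the stamp, the tape roll and the dropper bottle.

Things in the scene. Friction and masses are not known exactly. Their poses are not given: they have to be found in the camera images.
- tin: Closed plain steel tin standing on the bench, 95 mm across and 70 mm high, with a wire swing bail; part filled, so its weight differs each time (under 0.8 kg). Origin: centre of its underside, z up. The bail pivots about the tin's own y axis on ears at y = +-54 mm, 60 mm above the underside. At the start the bail lies flat towards the tin's -x.
- bail (a joint): Swing of the bail about its ears: 0 = lying flat, level, towards the tin's -x; 1.57 = upright; 3.14 = flat on the other side. It swings freely and falls if let go.
- bail_grip (a point): Middle of the black grip sleeve on the crosspiece of the bail, 90 mm from the pivot line; at the start 60 mm above the bench and 43 mm out from the tin's rim. The sleeve turns freely on the wire, is 40 mm long, 11 mm thick and lies along the tin's y axis; beside it about 22 mm of bare 5 mm wire at each end is left for the hook. The bail is 108 mm wide.
- hook (a joint): How far the hook has sunk on its spring, m: 0 = empty, top; travel 0.095 down. Stiffness 100 N/m with hardly any friction or damping, so it sinks 10 mm per newton and a load let go suddenly makes it bounce.
- hook_seat (a point): On the scale's double hook, midway between its two prongs, where the centre line of the bail's wire lies when seated; 260 mm above the bench when empty, sinks with the hook. Axes: z up, x from the free prong tips towards the column, y across. The prongs are 7 mm round steel bars running along x, 57 mm clear between them; the bail goes over both tips from the front, its wire across them.
- hook_tip (a point): Top end of the free tips of the prongs, midway between the two: 20 mm in front (-x) of the seat, 20 mm above it. Each prong forms a V seat open upwards: in front the tip, behind (+x) the bar rises at 45 degrees to 18 mm above the seat, 28 mm behind it, then runs level to a cross-bar 95 mm behind the seat. Nothing stands above the hook.
- stand: Spring scale fixed to the bench. Origin on the bench right below the hook seat, axes as the seat's. Aluminium column 108 to 148 mm behind (+x) the seat, top 315 mm above the bench. Grey foot 12 mm thick, 100 mm wide, from 53 mm in front of the seat to 163 mm behind. The hook's carriage slides on the column.
- lot_stamp: Wooden hand stamp, 64 mm tall, standing on the bench; leave it alone. Origin: underside.
- tape_roll: Black tape roll, 62 mm across, 19 mm high, lying on the bench; leave it alone. Origin: underside.
- dropper_bottle: Brown dropper bottle, 102 mm tall, standing on the bench; leave it alone. Origin: underside.

How it is judged:
On the way, in this order (a step that is already met when the one before it is completed fails the run):
1. the bail is raised upright with the tin still standing on the bench (value of joint bail between 1.3 and 1.85 rad and height (world z) of tin below 0.006 m and angle between tin's own z axis and vertical below 0.1 rad), for 0.1 s.
2. the bail lies in the seats of the double hook and begins to load it (x of bail_grip in the frame of hook_seat between -0.008 and 0.008 m and z of bail_grip in the frame of hook_seat between -0.006 and 0.006 m and y of bail_grip in the frame of hook_seat between -0.012 and 0.012 m and value of joint hook above 0.006 m), for 0.2 s.
At the end, for the whole second after the job is handed in: The bail's crosspiece lies in both seats of the hook (grip middle within 8 mm fore and aft, 12 mm across, 6 mm in height of the seat), the tin hangs free on the sunken spring (15 to 85 mm), upright within 0.15 rad, moving slower than 5 cm/s, and is let go (x of bail_grip in the frame of hook_seat between -0.008 and 0.008 m and z of bail_grip in the frame of hook_seat between -0.006 and 0.006 m and y of bail_grip in the frame of hook_seat between -0.012 and 0.012 m and value of joint hook between 0.015 and 0.085 m and angle between tin's own z axis and vertical below 0.15 rad and linear speed of tin below 0.05 m/s and contact force between tin and the fingers below 0.1 N); the robot touches nothing.
It fails at once if the hook moves faster than 8 cm/s, up or down (jerk or bounce) (velocity of joint hook above 0.08 m/s or velocity of joint hook below -0.08 m/s).
It fails at once if the tin or its bail presses on the scale with more than 12 N (contact force between tin and stand above 12 N).
It fails at once if the tin is tipped by more than 0.5 rad (angle between tin's own z axis and vertical above 0.5 rad).
It fails at once if the stamp, the tape roll or the dropper bottle is moved by more than 15 mm (distance of any of lot_stamp, tape_roll, dropper_bottle from where it was at the start of the episode above 0.015 m).
It also fails if it takes over 64 s, if anything falls off the work surface, if the arm or the gripper's body presses on something with over 40 N, if the wrist force passes 120 N, or if a joint passes its speed limit or range.

## Working session

There is one attempt and no reset: what is moved stays moved. The work goes in short steps, each a Python script; the robot and the scene stay as the last script left them, time stands still between calls to the robot, and variables do not carry over. Pictures are saved under pics/ and viewed, and the job is handed in when it is done.

```bash
ls; mkdir -p pics; python3 - <<'E'
from cell import env, hand, cams
import cv2,numpy as np
s=env.sense();print({k:np.round(v,3) for k,v in s.items()})
for n in ["scene","top","wrist"]:
    p,d=cams.read_camera(n);cv2.imwrite(f"pics/a_{n}.png",p[:,:,::-1]);np.savez(f"pics/a_{n}.npz",p=p,d=d)
    print(n,cams.camera_model(n))
E
```

```text
pics
{'time': np.float64(0.0), 'joint_positions': array([-1.383,  0.343,  1.525, -0.   ,  1.275, -0.146]), 'qvel': array([ 0.001, -0.001, -0.001,  0.001, -0.001, -0.   ]), 'effort': array([ 1.0000e-03, -4.3125e+01, -2.4422e+01,  7.2000e-02,  5.6000e-02,
       -0.0000e+00]), 'tcp_pos': array([ 0.172, -0.496,  0.226]), 'eef_rot': array([ 0.986,  0.166, -0.   , -0.001]), 'ft_force': array([-0.115,  0.348, -0.073]), 'torque': array([-0.051,  0.021,  0.017]), 'gripper_width': np.float64(0.092)}
scene {'camera_matrix': array([[519.39192748,   0.        , 271.77859519],
       [  0.        , 519.39192748, 208.31283211],
       [  0.        ,   0.        ,   1.        ]]), 'pose': array([[-0.72028408,  0.38471611, -0.57722124, -0.15906985],
       [-0.69366625, -0.40455071,  0.59595793,  0.77842366],
       [-0.00424064,  0.8296579 ,  0.55825602,  0.87691846],
       [ 0.        ,  0.        ,  0.        ,  1.        ]])}
top {'camera_matrix': array([[506.83851945,   0.        , 279.4953359 ],
       [  0.        , 506.83851945, 208.06559066],
       [  0.        ,   0.        ,   1.       
[... 190 characters left out ...]
 [-3.11131822e-02,  1.10728915e-01,  9.93363517e-01,
         1.21365219e+00],
       [ 0.00000000e+00,  0.00000000e+00,  0.00000000e+00,
         1.00000000e+00]])}
wrist {'camera_matrix': array([[357.74657872,   0.        , 283.59225025],
       [  0.        , 357.74657872, 207.28404719],
       [  0.        ,   0.        ,   1.        ]]), 'T_tool_cam': array([[ 8.43345762e-04,  9.50846361e-01,  3.09661891e-01,
         8.39506432e-02],
       [ 9.99998678e-01, -1.23249089e-03,  1.06104379e-03,
         4.47417760e-04],
       [ 1.39054508e-03,  3.09660587e-01, -9.50846143e-01,
        -1.57604968e-01],
       [ 0.00000000e+00,  0.00000000e+00,  0.00000000e+00,
         1.00000000e+00]])}
```

View pics/a_scene.png

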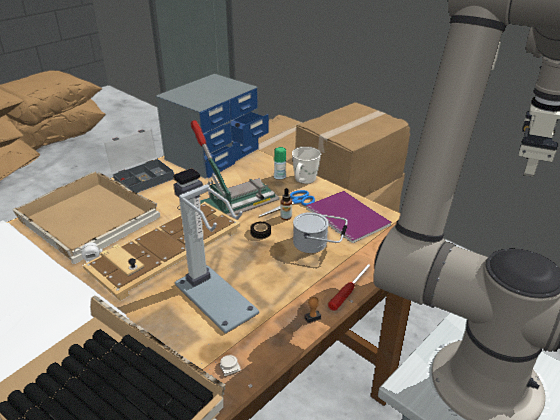

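View pics/a_top.png

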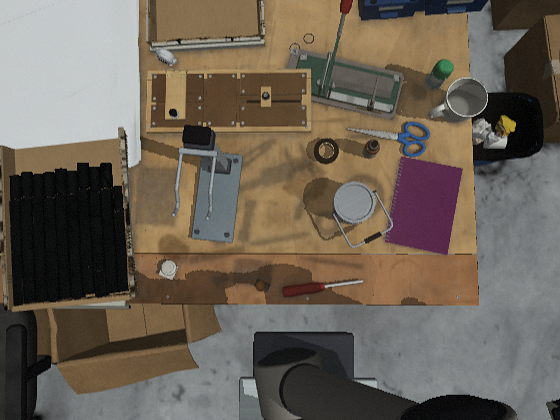

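The top view shows the tin lid near (354,202), bail grip at (374,238), scale column at (198,135) with prongs running to (175,215) and (208,218). The tape roll is at (326,151), the dropper at (372,148) and the stamp at about (262,285). I'll zoom in next.

```bash
python3 - <<'E'
import cv2,numpy as np
a=cv2.imread("pics/a_top.png")
c=a[120:260,290:400];cv2.imwrite("pics/b1.png",cv2.resize(c,None,fx=5,fy=4.28,interpolation=cv2.INTER_CUBIC)[:600])
c=cv2.resize(a[110:250,140:260],None,fx=4,fy=4,interpolation=cv2.INTER_CUBIC);cv2.imwrite("pics/b2.png",c)
d=np.load("pics/a_top.npz")["d"]
print(d[202,354],d[238,374],d[135,198],d[225,225])
s=cv2.imread("pics/a_scene.png")
cv2.imwrite("pics/b3.png",cv2.resize(s[160:340,160:360],None,fx=3.3,fy=3.3,interpolation=cv2.INTER_CUBIC))
E
```

```text
1.1514378 1.1394717 0.9223826 1.2050911
```

View pics/b1.png

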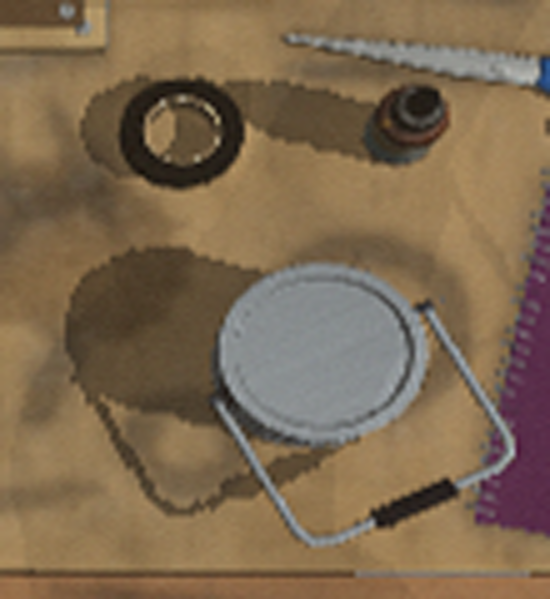

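View pics/b2.png

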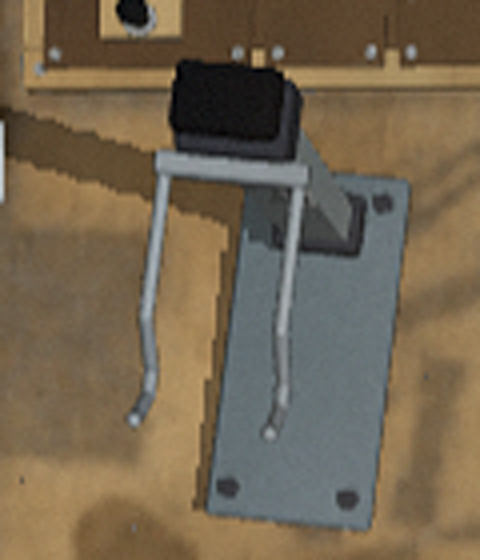

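View pics/b3.png

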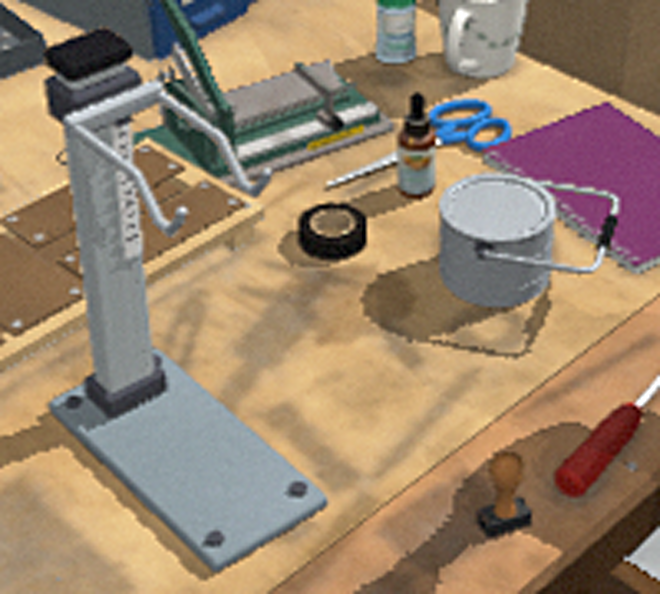

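```bash
cat > h.py <<'E'
from cell import env, hand, cams
import cv2,numpy as np
from scipy.spatial.transform import Rotation as R
def ray(n,u,v):
    m=cams.camera_model(n);K=m["camera_matrix"];P=m["pose"]
    d=np.array([(u-K[0,2])/K[0,0],-(v-K[1,2])/K[1,1],-1.]);return P[:3,3],P[:3,:3]@d
def onz(n,u,v,z):
    o,d=ray(n,u,v);return o+d*(z-o[2])/d[2]
def tri(n1,p1,n2,p2):
    o,d=ray(n1,*p1);q,e=ray(n2,*p2)
    t=np.linalg.lstsq(np.stack([d,-e],1),q-o,rcond=None)[0]
    a,b=o+t[0]*d,q+t[1]*e;return (a+b)/2,np.linalg.norm(a-b)
E
python3 - <<'E'
from h import *
np.set_printoptions(precision=4,suppress=True)
b1=lambda u,v:(290+u/5-.4,120+v/4.28-.4)
b2=lambda u,v:(140+u/4-.4,110+v/4-.4)
b3=lambda u,v:(160+u/3.3-.35,160+v/3.3-.35)
T=np.load("pics/a_top.npz");p=T["p"].astype(int)
m=np.zeros(p.shape[:2],bool);m[230:246,360:388]=True
m&=(p.max(2)<75);ys,xs=np.nonzero(m);print("grip px",xs.mean(),ys.mean(),len(xs), xs.min(),xs.max())
g=onz("top",xs.mean(),ys.mean(),.06)
e1=onz("top",*b1(428,308),.06);e2=onz("top",*b1(220,402),.06)
print("grip",g,"ears",e1,e2,"w",np.linalg.norm(e1-e2),"mid",(e1+e2)/2,"d",np.linalg.norm(g-(e1+e2)/2))
hsv=cv2.cvtColor(T["p"],cv2.COLOR_RGB2HSV)
lm=np.zeros(p.shape[:2],np.uint8);lm[170:235,320:385]=1
lm&=((hsv[...,1]<60)&(hsv[...,2]>90)&(T["d"]<1.165)).astype(np.uint8)
lm=cv2.morphologyEx(lm,cv2.MORPH_OPEN,np.ones((7,7),np.uint8))
c=max(cv2.findContours(lm,0,2)[0],key=cv2.contourArea);el=cv2.fitEllipse(c);print(el)
l=onz("top",*el[0],.07);print("lid",l, "diam",np.linalg.norm(onz("top",el[0][0]-el[1][0]/2,el[0][1],.07)-onz("top",el[0][0]+el[1][0]/2,el[0][1],.07)))
# hook
for nm,pt in [("tipL",(134,421)),("tipR",(269,433))]: print(nm,onz("top",*b2(*pt),.278))
print(tri("top",b2(134,421),"scene",b3(180,216)),tri("top",b2(269,433),"scene",b3(264,172)))
print("bends top z278",onz("top",*b2(146,314),.278),onz("top",*b2(282,330),.278))
print("cross", onz("top",*b2(164,170),.281),onz("top",*b2(297,182),.281))
F=[onz("top",*b2(*q),.012) for q in [(208,514),(370,530),(411,183)]];print("foot",F,np.linalg.norm(F[1]-F[0]),np.linalg.norm(F[2]-F[1]))
ax=F[2]-F[1];ax/=np.linalg.norm(ax);print("seat from foot",(F[0]+F[1])/2+ax*.053, np.degrees(np.arctan2(ax[1],ax[0])))
E
```

```text
grip px 372.24691358024694 237.14814814814815 81 364 381
grip [ 0.4742 -0.1442  0.06  ] ears [ 0.5784 -0.1527  0.06  ] [ 0.5279 -0.0575  0.06  ] w 0.10780910615728896 mid [ 0.5531 -0.1051  0.06  ] d 0.08814537138300504
((352.241943359375, 201.90769958496094), (36.0987663269043, 41.067867279052734), 0.5380675196647644)
lid [ 0.5534 -0.099   0.07  ] diam 0.08141601864399162
tipL [0.5037 0.258  0.278 ]
tipR [0.498  0.1945 0.278 ]
(array([0.5037, 0.2584, 0.276 ]), np.float64(0.0003232937921194663)) (array([0.498 , 0.1944, 0.2789]), np.float64(7.577921847112782e-05))
bends top z278 [0.5542 0.2536 0.278 ] [0.5465 0.1893 0.278 ]
cross [0.6223 0.2461 0.281 ] [0.6163 0.183  0.281 ]
foot [array([0.474, 0.277, 0.012]), array([0.4646, 0.18  , 0.012 ]), array([0.6744, 0.1579, 0.012 ])] 0.09745567097762656 0.21089033662276044
seat from foot [0.522  0.2229 0.012 ] -6.027761653266217
```

Measurements agree: the tips are 64 mm apart, the foot is about 98 x 211 mm, and the two seat estimates match within 2 mm. I'll check the column cap by depth, then move above the grip for a wrist look.

```bash
cat >> h.py <<'E'
np.set_printoptions(precision=4,suppress=True)
def down(xang): # tool down, tool x axis at xang deg
    a=np.radians(xang);x=np.array([np.cos(a),np.sin(a),0]);z=np.array([0,0,-1.]);return R.from_matrix(np.stack([x,np.cross(z,x),z],1)).as_quat()
def wray(s,u,v):
    m=cams.camera_model("wrist");K=m["camera_matrix"];T=m["T_tool_cam"];Rt=R.from_quat(s["eef_rot"]).as_matrix()
    d=np.array([(u-K[0,2])/K[0,0],-(v-K[1,2])/K[1,1],-1.])
    return Rt@T[:3,3]+s["tcp_pos"],Rt@T[:3,:3]@d
def wz(s,u,v,z):
    o,d=wray(s,u,v);return o+d*(z-o[2])/d[2]
E
python3 - <<'E'
from h import *
D=np.load("pics/a_top.npz");d=D["d"];pts=[]
for v in range(118,160):
  for u in range(176,222):
    if 0<d[v,u]<1.0:
      o,r=ray("top",u,v);pts.append(o+r*d[v,u])
P=np.array(pts);a=np.radians(-5.5);ex=np.array([np.cos(a),np.sin(a)]);ey=np.array([-ex[1],ex[0]])
q=P[:,:2]-[.521,.2238];X=q@ex;Y=q@ey
for lo,hi in [(.26,.29),(.29,.31),(.31,.33),(.33,.4)]:
  k=(P[:,2]>lo)&(P[:,2]<hi);print(lo,k.sum(),X[k].min() if k.any() else 0,X[k].max() if k.any() else 0,Y[k].min() if k.any() else 0,Y[k].max() if k.any() else 0)
env.move_ptp([.474,-.144,.21],down(117))
s=env.sense();p,dd=cams.read_camera("wrist");cv2.imwrite("pics/c_wrist.png",p[:,:,::-1]);np.savez("pics/c_wrist.npz",p=p,d=dd,pos=s["tcp_pos"],rot=s["eef_rot"])
print(s["time"],s["tcp_pos"],s["joint_positions"])
E
```

```text
0.26 340 0.08516147265844647 0.14343694388383083 -0.037302908635247364 0.0362168527214001
0.29 183 0.09868781152590943 0.1441880681724757 -0.027860230882662967 0.02670939516047414
0.31 497 0.10940304824462879 0.14469438837514376 -0.025565602396390445 0.024106333920303452
0.33 0 0 0 0 0
1.85 [ 0.4739 -0.1448  0.21  ] [-0.4513  0.303   1.6299 -0.0003  1.2085 -0.9207]
```

View pics/c_wrist.png

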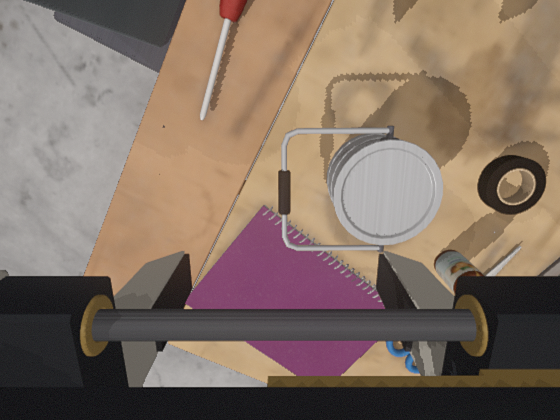

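The wrist view shows the black sleeve at about (284,192), the bail corners at (290,133) and (291,246), and the ears at about (391,130) and (382,248).

```bash
python3 - <<'E'
from h import *
z=np.load("pics/c_wrist.npz");s=dict(tcp_pos=z["pos"],eef_rot=z["rot"]);p=z["p"].astype(int)
m=np.zeros(p.shape[:2],bool);m[150:235,270:300]=True;m&=p.max(2)<80
ys,xs=np.nonzero(m);print(xs.mean(),ys.mean(),xs.min(),xs.max(),ys.min(),ys.max())
g=wz(s,xs.mean(),ys.mean(),.06);a=wz(s,xs.mean(),ys.min(),.06);b=wz(s,xs.mean(),ys.max(),.06)
vx=np.linalg.eigh(np.cov(np.stack([[q for q in xs],[q for q in ys]])))[1][:,1];c=wz(s,xs.mean()+20*vx[0],ys.mean()+20*vx[1],.06)-g
print("grip",g,"len",np.linalg.norm(a-b),"axis deg",np.degrees(np.arctan2(c[1],c[0])))
d=z["d"];o,r=wray(s,xs.mean(),ys.mean());print("depth pt",o+r*d[int(ys.mean()),int(xs.mean())])
e1=wz(s,391,131,.06);e2=wz(s,381.5,248,.06);k1=wz(s,285,140,.06);k2=wz(s,286,240,.06)
print("ears",e1,e2,np.linalg.norm(e1-e2),(e1+e2)/2,"r",np.linalg.norm(g-(e1+e2)/2)); 
w=k1-k2;print("cross deg",np.degrees(np.arctan2(w[1],w[0])))
# circle lid, z .07
el=np.array([386,191]);print("lid",wz(s,386,191,.07))
E
```

```text
283.99357601713064 192.00428265524624 279 289 171 214
grip [ 0.4745 -0.1461  0.06  ] len 0.039794916321769375 axis deg -62.872621563964245
depth pt [ 0.4738 -0.1448  0.0654]
ears [ 0.5309 -0.0575  0.06  ] [ 0.5807 -0.1532  0.06  ] 0.10794933098456044 [ 0.5558 -0.1053  0.06  ] r 0.0909755357386489
cross deg 117.59876222568687
lid [ 0.5511 -0.103   0.07  ]
```

```bash
python3 - <<'E'
from h import *
q=down(117.3);hand.command_gripper(.03,40)
env.move_ptp([.4744,-.1453,.12],q);print(env.sense()["ft_force"])
print(env.move_l([.4744,-.1453,.048],speed=.08,guard=8))
s=env.sense();print(s["time"],s["tcp_pos"],s["ft_force"],s["gripper_width"])
hand.command_gripper(0.0,40);env.dwell(.2)
s=env.sense();print(s["time"],s["tcp_pos"],s["ft_force"],s["gripper_width"])
p,dd=cams.read_camera("wrist");cv2.imwrite("pics/d_wrist.png",p[:,:,::-1])
E
```

```text
[ 0.1367 -0.2553  0.0122]
False
4.4917 [ 0.4748 -0.1455  0.0485] [0.5205 0.2306 0.0434] 0.029711025946350167
5.1667 [ 0.4745 -0.1454  0.0482] [-1.387  -0.0719  2.3346] 0.009549162750334057
```

View pics/d_wrist.png

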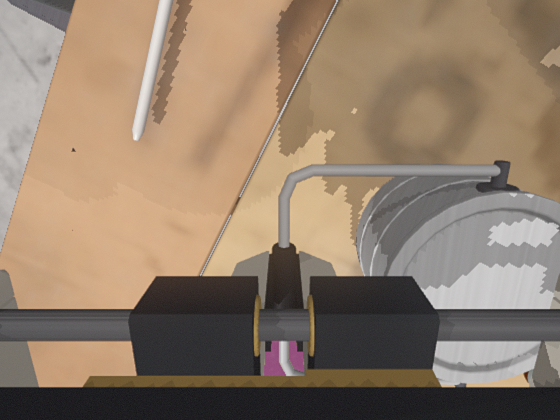

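The sleeve is between the pads at (284,270) and the width reads 9.5 mm, so it's gripped. Next I'll raise the bail along its arc.

```bash
python3 - <<'E'
from h import *
u=np.array([np.cos(np.radians(27.3)),np.sin(np.radians(27.3))])
s=env.sense();g0=np.array([.4745,-.1454]);piv=g0+.09*u
for th in np.radians([14,28,42,56,70,81,90]):
    xy=piv-.09*np.cos(th)*u; env.move_l([*xy,.048+.09*np.sin(th)-(.0005 if th>1 else 0)],speed=.06)
    s=env.sense();print(round(s["time"],2),s["tcp_pos"],s["ft_force"])
env.dwell(.3)
s=env.sense();print(round(s["time"],2),s["tcp_pos"],s["ft_force"])
for n in ["scene","wrist"]:
    p,dd=cams.read_camera(n);
    if n=="scene":p=cv2.resize(p[140:340,160:460],None,fx=2.5,fy=2.5)
    cv2.imwrite(f"pics/e_{n}.png",p[:,:,::-1])
E
```

```text
5.73 [ 0.4771 -0.1443  0.0701] [ 0.1894 -0.9624 -0.5973]
6.25 [ 0.4842 -0.1407  0.0906] [-0.7002 -1.1636  0.4742]
6.77 [ 0.4954 -0.1348  0.1085] [-0.455  -1.3091  0.5061]
7.28 [ 0.5098 -0.1272  0.1226] [-1.6121 -1.25    2.3704]
7.79 [ 0.5273 -0.1182  0.1326] [-2.561   0.1623  7.6802]
8.23 [ 0.5425 -0.1104  0.1371] [-2.1233  1.3245  8.3348]
8.62 [ 0.5552 -0.1038  0.1381] [-1.4802  0.8363  8.2404]
8.92 [ 0.5549 -0.104   0.1382] [-1.1827  2.1277  8.3174]
```

View pics/e_scene.png

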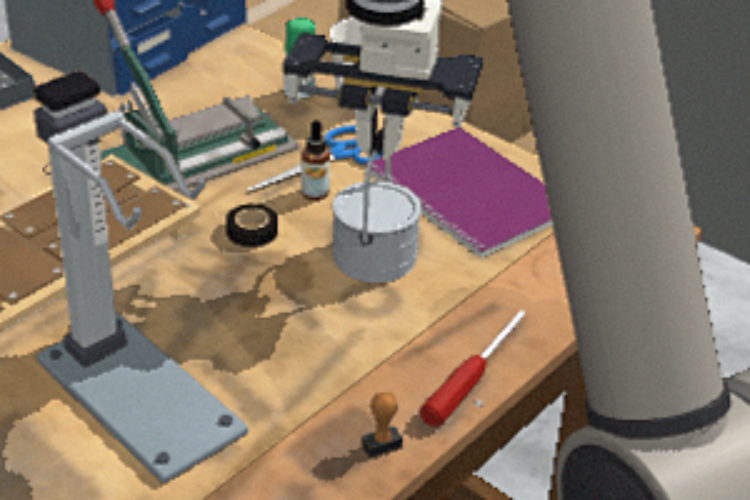

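View pics/e_wrist.png

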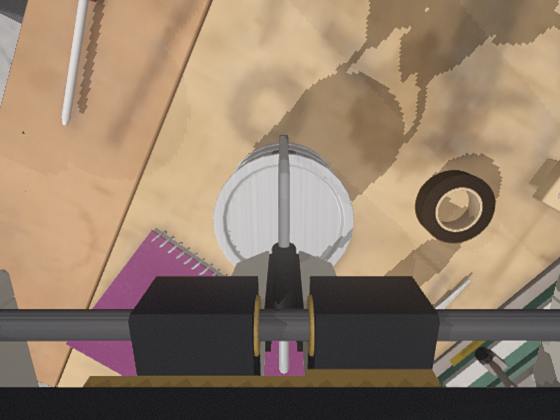

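The bail is upright in both views and the tin is still standing on the bench. I'll creep upward in small steps to see how the force responds.

```bash
python3 - <<'E'
from h import *
s=env.sense();p=np.array([.5547,-.1041,.1375])
for dz in [.001,.002,.003,.004,.006,.010]:
    env.move_l(list(p+[0,0,dz]),speed=.02);env.dwell(.15);s=env.sense();print(dz,round(s["time"],2),s["tcp_pos"],s["ft_force"])
E
```

```text
0.001 9.42 [ 0.5546 -0.1041  0.1383] [-0.4446  1.7048  1.2588]
0.002 9.82 [ 0.5543 -0.104   0.1388] [-0.1579 -0.1474 -6.7429]
0.003 10.22 [ 0.5547 -0.1041  0.1405] [-0.3383  0.1678 -7.0402]
0.004 10.62 [ 0.5547 -0.1041  0.1415] [-0.5838  0.1375 -6.0594]
0.006 11.02 [ 0.5547 -0.1041  0.1435] [-0.0035 -0.2597 -5.7309]
0.01 11.52 [ 0.5546 -0.1041  0.1474] [-0.5993 -0.3608 -6.0256]
```

The tin now hangs from the bail, with a weight of about 6 N. The next step is to carry it to a point in front of the hook.

```bash
cat >> h.py <<'E'
YAW=np.radians(-5.5);EX=np.array([np.cos(YAW),np.sin(YAW),0]);EY=np.array([-EX[1],EX[0],0])
SEAT=np.array([.521,.2238,.26]);TL=np.radians(8)
ZT=EX*np.sin(TL)-np.array([0,0,np.cos(TL)]);QH=R.from_matrix(np.stack([EY,np.cross(ZT,EY),ZT],1)).as_quat()
OFF=.0117
def hp(dx,dz,dy=0): return list(SEAT+EX*dx+EY*dy+[0,0,dz]+ZT*OFF)
def favg(t=.7,n=20):
    f=[]
    for _ in range(n): env.dwell(t/n); f.append(env.sense()["ft_force"])
    return np.mean(f,0),np.std(f,0)
E
python3 - <<'E'
from h import *
print(hp(0,0),[env.inverse_kinematics(p,QH) is not None for p in (hp(-.1,.045),hp(0,.045),hp(0,-.09))])
env.move_l([.5547,-.1041,.298],speed=.09);print(env.sense()["time"],favg())
env.move_l([.43,.0,.298],down(105),speed=.09)
env.move_l(hp(-.10,.047),QH,speed=.09)
s=env.sense();print(s["time"],s["tcp_pos"],s["joint_positions"],favg(1.0))
for n in ["scene","top"]:
    p,dd=cams.read_camera(n);cv2.imwrite(f"pics/f_{n}.png",p[:,:,::-1]);np.savez(f"pics/f_{n}.npz",p=p,d=dd)
E
```

```text
[np.float64(0.5226208287946443), np.float64(0.22364393193807253), np.float64(0.24841386359572365)] [True, True, True]
13.3417 (array([ 0.0265, -0.2293, -6.4478]), array([0.538 , 0.3865, 0.4771]))
18.7083 [0.4231 0.233  0.2954] [ 0.3876  0.1493  1.5997 -0.0679  1.2695  0.5001] (array([-0.0949, -0.0472, -6.5059]), array([0.6535, 0.3916, 0.4169]))
```

View pics/f_scene.png

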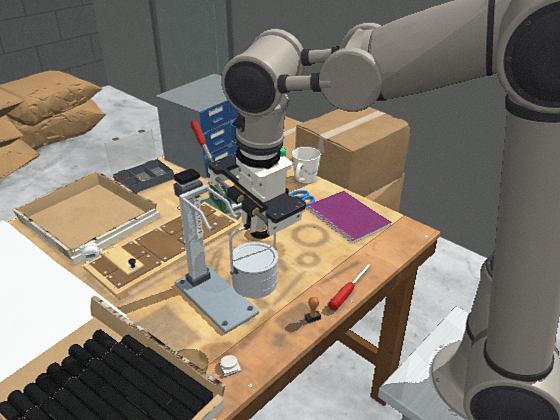

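View pics/f_top.png

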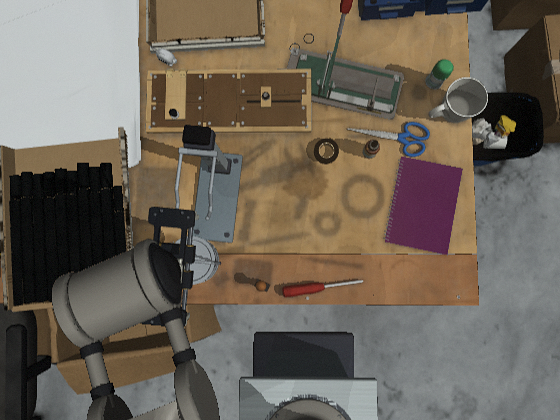

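The tin hangs upright in front of the hook, at 6.48 N, so I expect about 64 mm of sink. I'll use close-ups to check the alignment of the crosspiece with the prongs.

```bash
python3 - <<'E'
from h import *
env.move_l(hp(-.05,.047),QH,speed=.06)
s=env.sense();p,d=cams.read_camera("wrist");cv2.imwrite("pics/g_w.png",p[:,:,::-1]);np.savez("pics/g_w.npz",p=p,d=d,pos=s["tcp_pos"],rot=s["eef_rot"])
p,d=cams.read_camera("scene");cv2.imwrite("pics/g_s.png",cv2.resize(p[170:320,160:310],None,fx=4,fy=4,interpolation=cv2.INTER_CUBIC)[:,:,::-1])
print(s["time"],s["ft_force"])
E
```

```text
20.7917 [-0.1874 -0.2058 -6.0499]
```

View pics/g_w.png

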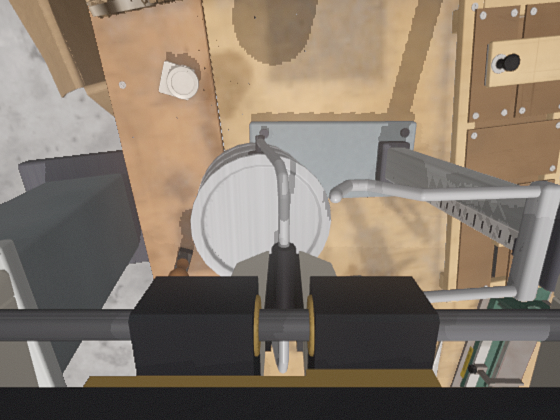

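View pics/g_s.png

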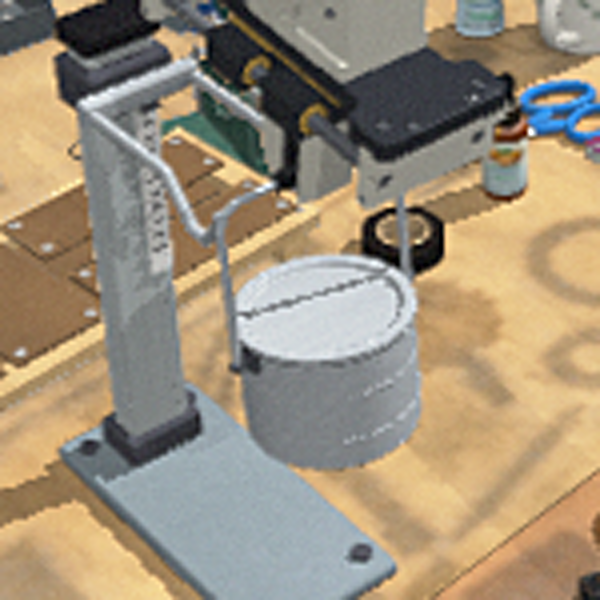

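The wrist view has the +y prong tip at (336,195), its bar running to (530,187), and the bail wire at (284,210).

```bash
python3 - <<'E'
from h import *
z=np.load("pics/g_w.npz");s=dict(tcp_pos=z["pos"],eef_rot=z["rot"])
f=lambda p:((p-SEAT)@EX,(p-SEAT)@EY,p[2]-.26)
t=wz(s,334,195,.279);print("tip",f(t),"expect -.02,.032"); 
print("bar",f(wz(s,450,193,.2815)),f(wz(s,520,190,.2815)))
print("wire", f(wz(s,284,215,.307)))
print("tcp",s["tcp_pos"],hp(-.05,.047))
cm=z["d"];o,r=wray(s,340,192);print("depth tip",f(o+r*cm[192,340]))
E
```

```text
tip (np.float64(-0.020440875436076946), np.float64(0.03283896350583757), np.float64(0.019000000000000017)) expect -.02,.032
bar (np.float64(0.04254858912241505), np.float64(0.032220173566933165), np.float64(0.021499999999999964)) (np.float64(0.08382922964644356), np.float64(0.032364407752568033), np.float64(0.021499999999999964))
wire (np.float64(-0.05043355190611153), np.float64(0.03297559963229513), np.float64(0.046999999999999986))
tcp [0.4725 0.2284 0.2953] [np.float64(0.47285101887628533), np.float64(0.22843621956408372), np.float64(0.29541386359572364)]
depth tip (np.float64(-0.016631864903948496), np.float64(0.033689845251965146), np.float64(0.016771660312634995))
```

Three views put the seat within 1 mm. I'll move it over the seat and lower gently, watching the forces.

```bash
python3 - <<'E'
from h import *
env.move_l(hp(0,.047),QH,speed=.05)
print(env.sense()["time"],favg(.6))
env.move_l(hp(0,.006),QH,speed=.03)
print(env.sense()["time"],favg(.4))
env.move_l(hp(0,-.01),QH,speed=.012)
s=env.sense();print(s["time"],s["tcp_pos"]-hp(0,-.01),favg(.5))
p,d=cams.read_camera("scene");cv2.imwrite("pics/h_s.png",cv2.resize(p[170:320,160:310],None,fx=4,fy=4,interpolation=cv2.INTER_CUBIC)[:,:,::-1])
p,d=cams.read_camera("wrist");cv2.imwrite("pics/h_w.png",p[:,:,::-1])
E
```

```text
22.0417 (array([-0.0169, -0.1106, -6.5723]), array([0.7314, 0.4296, 0.5592]))
24.225 (array([ 0.1428,  0.0495, -6.2715]), array([0.4568, 0.4688, 0.4946]))
26.0417 [0.     0.     0.0001] (array([-0.043 , -0.0794, -5.4368]), array([0.4374, 0.549 , 0.535 ]))
```

View pics/h_s.png

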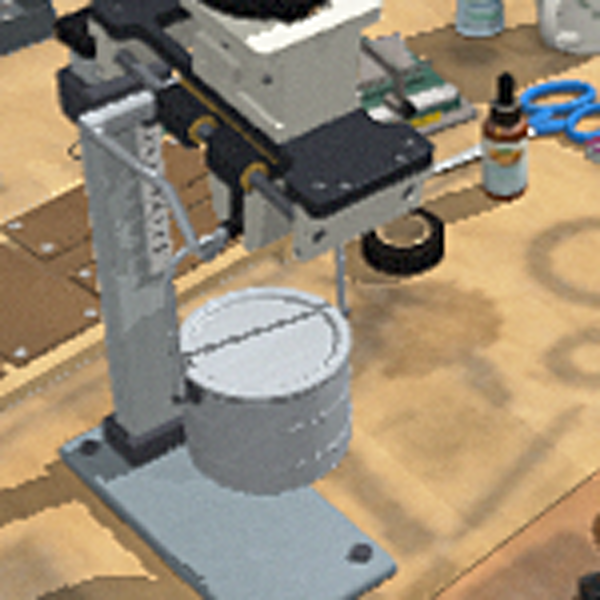

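View pics/h_w.png

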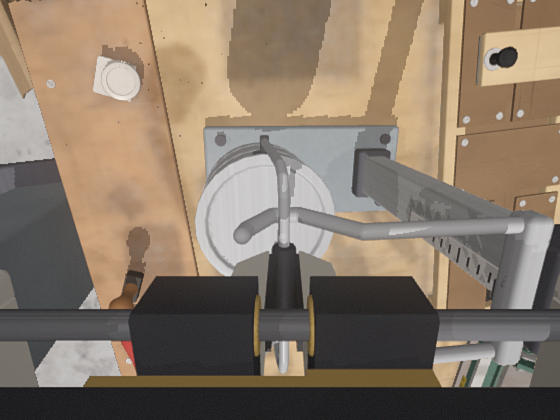

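The wire sits in the V at (287,213), behind the prong tip at (243,237). The load has dropped by 1 N, as it should for 10 mm of sink. I'll keep sinking slowly.

```bash
python3 - <<'E'
from h import *
for dz in [-.03,-.05,-.058]:
    env.move_l(hp(0,dz),QH,speed=.022)
    s=env.sense();print(round(s["time"],2),dz,s["tcp_pos"]-hp(0,dz),*favg(.5))
E
```

```text
27.7 -0.03 [0.0001 0.     0.0002] [-0.4354 -0.1983 -3.1972] [0.5607 0.4979 0.4118]
29.26 -0.05 [0.0001 0.     0.0002] [-0.3532 -0.0099 -1.4586] [0.4458 0.5342 0.5579]
30.27 -0.058 [ 0.  0. -0.] [-0.3055 -0.0467 -0.5359] [0.5337 0.526  0.4838]
```

```bash
python3 - <<'E'
from h import *
env.move_l(hp(0,-.0635),QH,speed=.02)
f=favg(1.5,60);print(env.sense()["time"],f[0],f[1]/8)
dz=-.0635+np.clip((f[0][2]+.02)/100,-.004,.004)
env.move_l(hp(0,dz),QH,speed=.01)
f=favg(1.5,60);s=env.sense();print(dz,s["time"],f[0])
p,d=cams.read_camera("wrist");cv2.imwrite("pics/i_w.png",p[:,:,::-1])
p,d=cams.read_camera("scene");cv2.imwrite("pics/i_s.png",cv2.resize(p[170:320,160:310],None,fx=4,fy=4,interpolation=cv2.INTER_CUBIC)[:,:,::-1])
E
```

```text
32.7 [ 0.1337  0.2359 -0.09  ] [0.0774 0.0643 0.0642]
-0.06419974533849708 34.45 [0.3478 0.1236 0.1206]
```

View pics/i_w.png

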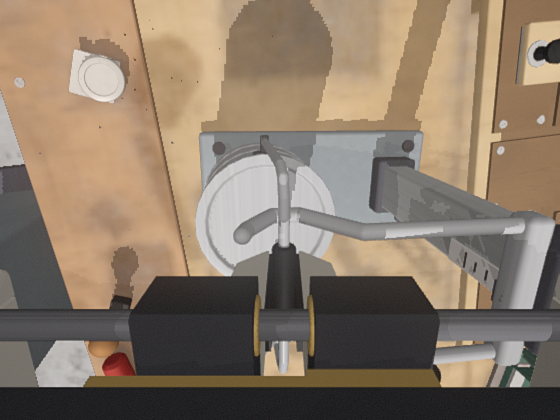

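View pics/i_s.png

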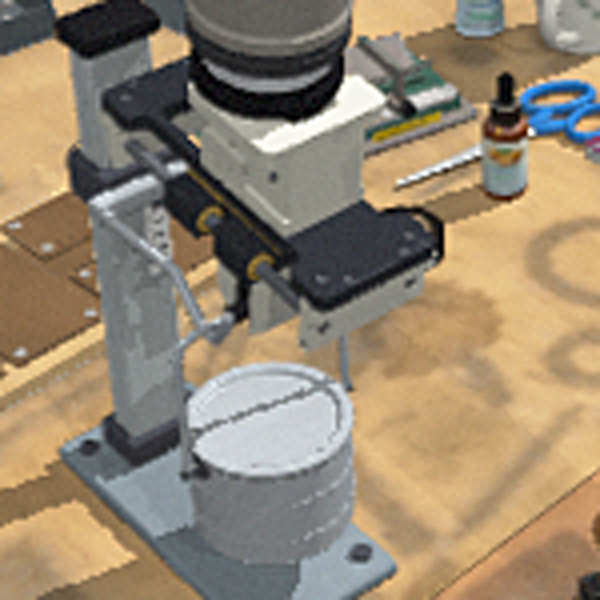

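The spring now carries the weight to within about 0.1 N, and the bail and fingers are clear of the column. I'll ease off the grip and open in small steps.

```bash
python3 - <<'E'
from h import *
for e in (15,6,3): hand.command_gripper(0.0,e);env.dwell(.15)
s=env.sense();print(s["time"],s["gripper_width"],favg(.4)[0])
for w in (.0105,.0115,.0125,.014,.018,.026,.036): hand.command_gripper(w)
env.dwell(.5);s=env.sense();print(s["time"],s["gripper_width"],s["ft_force"])
p0=s["tcp_pos"]
env.move_l(list(p0-ZT*.04),QH,speed=.04,guard=None)
print(env.sense()["time"],favg(.3)[0])
p,d=cams.read_camera("wrist");cv2.imwrite("pics/j_w.png",p[:,:,::-1])
p,d=cams.read_camera("scene");cv2.imwrite("pics/j_s.png",cv2.resize(p[170:320,160:310],None,fx=4,fy=4,interpolation=cv2.INTER_CUBIC)[:,:,::-1])
E
```

```text
35.65 0.010586590113807276 [0.1594 0.254  0.0556]
38.5833 0.03624758363380479 [ 0.6286  0.0106 -0.5034]
39.7333 [ 0.003  -0.1642 -0.063 ]
```

View pics/j_w.png

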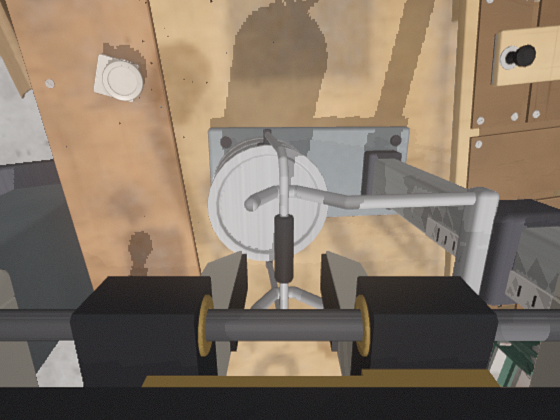

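View pics/j_s.png

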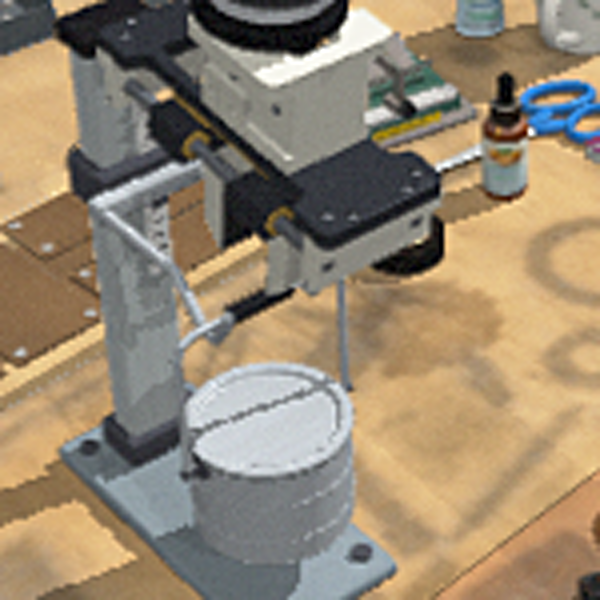

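The bail lies in both V seats, with the wire crossing the prongs at (285,188) and (283,290), and the fingers are clear. I'll retreat, check from above and hand in.

```bash
python3 - <<'E'
from h import *
p0=env.sense()["tcp_pos"]
env.move_l(list(p0-ZT*.08),QH,speed=.08);p1=env.sense()["tcp_pos"]
env.move_l(list(p1-EX*.12+[0,0,.02]),QH,speed=.12);env.dwell(1.0)
s=env.sense();print(s["time"])
ims=[]
for k in range(2):
    p,d=cams.read_camera("scene");ims.append(p[170:320,160:310]);env.dwell(.3)
print("motion diff",np.abs(ims[0].astype(int)-ims[1]).mean(), (np.abs(ims[0].astype(int)-ims[1]).max(2)>40).sum())
cv2.imwrite("pics/k_s.png",cv2.resize(ims[1],None,fx=4,fy=4,interpolation=cv2.INTER_CUBIC)[:,:,::-1])
p,d=cams.read_camera("top");cv2.imwrite("pics/k_t.png",p[:,:,::-1])
E
```

```text
43.4833
motion diff 2.722503703703704 0
```

View pics/k_s.png

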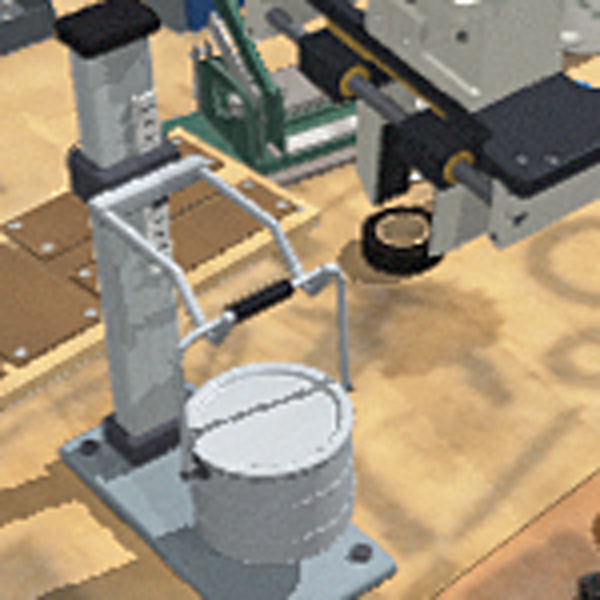

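View pics/k_t.png

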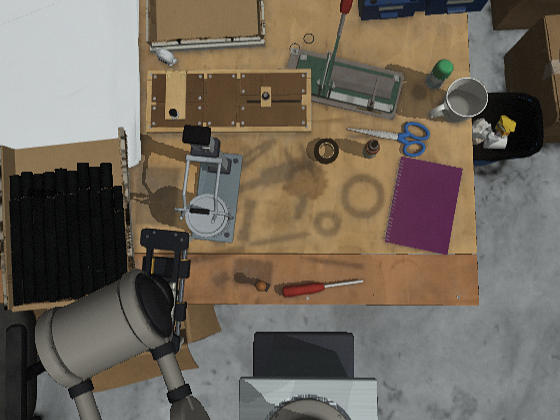

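```bash
python3 - <<'E'
from h import *
p=cv2.imread("pics/k_t.png").astype(int);m=np.zeros(p.shape[:2],bool);m[204:218,188:213]=True;m&=p.max(2)<75;ys,xs=np.nonzero(m)
q,e=tri("top",(xs.mean(),ys.mean()),"scene",(160+260/4-.4,170+300/4-.4));print(len(xs),q,e,(q-SEAT)@EX,(q-SEAT)@EY,q[2]-.26)
print(env.sense()["time"]);env.hand_in()
E
```

```text
106 [0.5195 0.2241 0.1996] 0.0028897496667772095 -0.0014956787035541668 0.0001116858450131505 -0.06039008263144496
44.2333
the job is handed in; nothing more can be done
```

I raised the bail upright with the tin standing on the bench, hung it over both prongs, let the spring take the weight, and let go. I handed the job in at 44.2 s of the 64 s allowed; no verdict was reported.

- **Load:** the tin weighed about 6.5 N. I lowered it about 64 mm in slow stages (3 cm/s or less), until the wrist force was within about 0.1 N of zero. Then I eased the grip and opened the fingers in small steps.
- **Position:** triangulated from two cameras, the grip ended about 1.5 mm fore and aft and 0.1 mm across from the seat, 60 mm below the empty seat height. The force balance suggests 64 mm of sink; the two differ by 4 mm, but both are within the 15–85 mm range.
- **Final state:** the last pictures show the wire in both V seats, with the tin upright and the gripper clear. Two frames about 0.3 s apart showed no motion. The stamp, tape roll and dropper bottle looked undisturbed in the top view; I did not measure their positions.
- **Not checked directly:** I could not read the hook's speed or its contact force. At the top of the raise I briefly pressed the standing tin down with about 8 N, and it stayed put.

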